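Stroke the sprung stripper bar of a cavity block

ROBOT

A 6-joint arm with a two-finger parallel gripper is mounted at the origin on the work surface. World frame = base frame: x ahead of the robot, y to its left, z up, the work surface at z = 0. Lengths are in mm, angles in rad, forces in N, time in s.
With the tool pointing down it reaches from about 350 to 975 mm from the base axis. Payload 7.1 kg.
Tool frame: the origin (TCP) lies midway between the tips of the shut fingers; the grasp point (between the pads) lies 19 mm behind it; z points along the fingers, x is the direction in which the jaws open and shut, and the axes are right-handed (so a half turn about z gives the same grasp; the last joint's range is limited). The gripper opens to 88 mm and grips with 3 to 60 N. Pads are 20 mm wide; open, the fingers measure 115 mm over their backs; the gripper's body (75 mm by 178 mm) begins 61 mm behind the grasp point.
Start: joints at [1.127, 0.423, 1.63, -0, 1.089, -0.019], TCP at [257.554, 569.448, 222.675] pointing down, gripper open.
Joint ranges: [-3, 3], [-0.9, 2.11], [0.09, 2.58], [-1.31, 4.45], [0.11, 2.69], [-2.54, 2.54]. Speed limits (rad/s): [2.39, 2.39, 3.01, 3.14, 3.14, 3.14].

INTERFACE

Orientations are given as a rotation vector (axis times angle).
In Python, from workcell import telemetry, imaging, ticket gives the robot as it stands.
- The arm moves only by the tool jog_arm, never from a script. Its arguments are lists of equal length, an entry for each row: "travel": the shift along the world's x, y, z in units of 400 mm (1.0 is 400 mm), a list of three; "dr": the turn, a rotation vector about the world's x, y, z in units of 90 degrees (1.0 is 90 degrees), a list of three. In form: {"travel": [[tx, ty, tz], ...], "dr": [[wx, wy, wz], ...]}. A call has exactly 10 rows; each row is the pose to reach, as a shift and turn from the pose measured when the call began; what a row does not reach only later rows make up. A row lasts 1/10 s, in which the tool goes at most 50 mm and 8.59 degrees, less where a joint would pass 70% of its speed; a pose out of reach is approached as far as the arm can. A call with a number of a shift or a turn outside -1 to 1 is refused whole. A call with a gripper value outside its range is refused whole. "hand" is the opening, from -1 (shut) to 1 (fully open), set as the call begins (left out, the last holds). The fingers move at their own pace and stop on an object; the grip force is fixed at half the most. Time passes only in rows, so rows that repeat a pose let the fingers close, or fill a call up. It gives the time, the measured TCP pose, the force and the opening at its end, in the units of the state.
- telemetry.get_obs(): the state, without advancing time (a new reading comes with each control period).
- imaging.get_image(name): name is "scene" or "top"; returns a dict with "pixels" (400x640x3 uint8, red, green, blue), "range_z" (400x640 float32, mm along the optical axis (not along the pixel's ray), 0 where there is no reading), "fx", "fy", "cx", "cy" (pixels), "extrinsics" (4x4, takes a point from world to camera coordinates). Camera axes: x right, y down, z forward; pixel columns grow to the right and rows downward; lengths in mm; the calibration is good to about 2 mm. A picture is of the moment at which its call begins.
- ticket.close_job(): hands the job in, once; it reports no verdict.
The state is a dict: "t": time; "qpos": joint angles; "qvel": joint speeds; "joint_torque": joint torques, N m; "ee_pos": TCP position; "orientation": TCP orientation; "ft_force": force on the tool from outside, world axes, zero at the start; "moment": the same for the moment, N m; "width": finger opening in mm.
Only numpy, scipy, OpenCV 4.12 (cv2) and the standard library are available. Lean on these libraries where they do the work, as an engineer would, in place of code of your own. Each camera call takes 0.05 s, during which the arm holds its last target. There are 200 camera calls.

TASK

Check that the sprung L-shaped stripper bar on the steel cavity block moves freely: with the tips of the closed fingers, touch the top of the bar at the free end of its long leg, then stroke along the bar, round the corner, to the free end of its short leg, keeping it lightly pushed in the whole way, without letting it come up part-way and without pushing it down to its stop. Then lift off so that the bar springs back out. Grip nothing, do not touch the block itself, and leave the loose things on and around it where they lie.

Things in the scene. Friction and masses are not known exactly. Their poses are not given: they have to be found in the camera images.
- stripper (a joint): The L-shaped stripper bar's travel into the block, m: 0 = fully out (its rest position), 0.012 = down on its stop. It moves straight down, without tilting, on springs: it starts to move at about 1.2 N, and each further mm takes 0.35 N (about 5.4 N at the stop). It comes back up by itself.
- bar_long_end (a point): Start of the stroke: on the centre line of the bar's flat top, 8 mm from the free end of the long leg. The bar is bright plain steel, 16 mm wide; over the outer corner its legs measure 156 and 83 mm. Its top is 16 mm above the block's top, 56 mm above the bench when out. Axes of this and the other bar points, which ride on the bar: z up, -x from here to the corner, -y from the corner to the short leg's free end.
- bar_long_a (a point): On the top centre line of the long leg, 45 mm from bar_long_end.
- bar_long_b (a point): On the top centre line of the long leg, 93 mm from bar_long_end.
- bar_corner (a point): On the top of the bar where the centre lines of the two legs cross, 140 mm from bar_long_end.
- bar_short_mid (a point): On the top centre line of the short leg, 33 mm from bar_corner.
- bar_short_end (a point): End of the stroke: on the top centre line of the short leg, 67 mm from bar_corner, 8 mm from the leg's free end.
- cavity_block: Dull dark steel cavity block, 200 x 140 x 40 mm, fixed to the bench, with a pocket 115 x 75 mm, 15 mm deep, lying inside the L of the bar. Origin on its underside, 10 mm towards -x from the middle of the 200 mm length; z up; axes parallel to those of the bar's points.
- stone: Grey-brown polishing stone stick, 55 x 12 x 12 mm, lying loose in the block's pocket. Origin at the centre of its underside. To be left alone.
- dowel: Steel dowel pin, 12 mm across, 30 mm high, standing loose on the block's top on the land away from the bar. Origin at the centre of its foot. To be left alone.
- jaw_a: Aluminium soft jaw, stepped, 100 x 30 x 40 mm, loose on the bench. Origin at the centre of its underside. To be left alone.
- jaw_b: The other aluminium soft jaw, the same. To be left alone.
- stone_holder: Dark brown bakelite stone holder, 120 x 24 x 23 mm with a stone stub sticking out 45 mm at its +x end, lying loose on the bench. Origin under its middle. To be left alone.
- paste_jar: Small jar, 48 mm across, 45 mm high, loose. Origin at the centre of its underside. To be left alone.
- drift: Square brass drift, 90 x 12 x 12 mm, lying loose on the bench. Origin at the centre of its underside. To be left alone.

How it is judged:
By the outcome, as a careful person would: the job done as asked, in the order asked, and still so for the second after the job is handed in, with the robot touching nothing.
It also fails if it takes over 48 s, if anything falls off the work surface, if the arm or the gripper's body presses on something with over 40 N, if the wrist force passes 120 N, or if a joint passes its speed limit or range.

## Working session

There is one attempt and no reset: what is moved stays moved. The work goes in short steps, Python scripts to look and compute and a tool call to move; the robot and the scene stay as the last step left them, time stands still between calls to the robot, and variables do not carry over. Pictures are saved under pics/ and viewed, about 8 in all and at most 12, crops included, and the job is handed in when it is done.

Besides the shell and the picture viewer there is one more tool, called by a JSON object that holds its "api" and its "payload", one argument or row to a line. jog_arm: Moves the arm, as the interface text tells. Its arguments: {"type":"object","properties":{"travel":{"type":"array"},"dr":{"type":"array"},"hand":{"type":"number"}},"required":["travel","dr"]}

```bash
mkdir -p pics; ls
python3 - <<'E'
from workcell import telemetry, imaging
import cv2,numpy as np
o=telemetry.get_obs(); print(o)
for n in("top","scene"):
    d=imaging.get_image(n); np.savez(n+"0.npz",**d)
    cv2.imwrite(f"pics/{n}0.png",d["pixels"][:,:,::-1]); print(n,d["fx"],d["fy"],d["cx"],d["cy"],d["extrinsics"])
E
```

```text
pics
{'t': 0.0, 'qpos': array([ 1.12703029e+00,  4.23820209e-01,  1.63068836e+00, -4.81975376e-05,
        1.08859342e+00, -1.90173892e-02]), 'qvel': array([ 0.00150538,  0.00099181, -0.00104643, -0.0004751 , -0.0007219 ,
       -0.0014283 ]), 'joint_torque': array([-2.61454588e-03, -5.44619179e+01, -2.73656327e+01,  6.42490550e-02,
        2.29261431e-02, -1.26128107e-04]), 'ee_pos': array([257.317566  , 568.96333534, 221.91522354]), 'orientation': array([ 2.63905420e+00,  1.70287310e+00, -1.98043847e-03]), 'ft_force': array([0.2605193 , 0.22579568, 0.63671027]), 'moment': array([ 0.04803066, -0.00398159,  0.00998124]), 'width': 87.98373548824901}
top 448.45552963945227 448.45552963945227 313.341180729118 200.29796053647044 [[ 1.32234324e-02 -9.99822489e-01 -1.34213320e-02 -8.93299567e+00]
 [-9.93211986e-01 -1.15823395e-02 -1.15740228e-01  6.04085163e+02]
 [ 1.15564233e-01  1.48607109e-02 -9.93188838e-01  1.23387039e+03]
 [ 0.00000000e+00  0.00000000e+00  0.00000000e+00  1.00000000e+00]]
scene 495.49768564651373 495.49768564651373 314.2716023925539 204.39962331541525 [[ 6.83436268e-01  7.29866124e-01 -1.45019901e-02 -4.04091421e+02]
 [ 3.88051563e-01 -3.80048904e-01 -8.39630166e-01 -1.51050172e+02]
 [-6.18329080e-01  5.68206187e-01 -5.42964895e-01  1.55353949e+03]
 [ 0.00000000e+00  0.00000000e+00  0.00000000e+00  1.00000000e+00]]
```

View pics/top0.png

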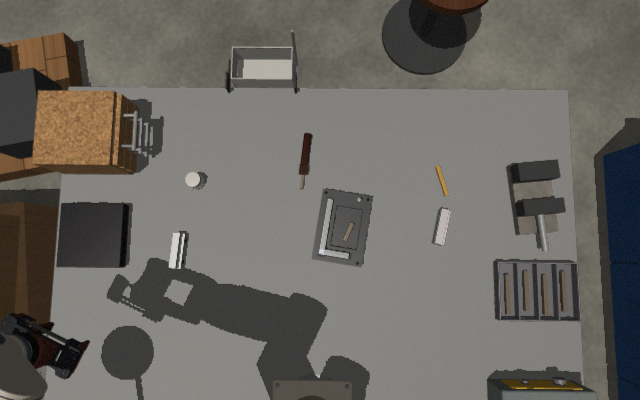

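View pics/scene0.png

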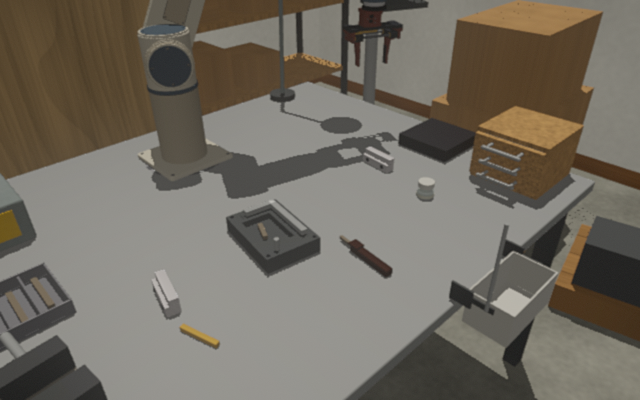

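The top view shows the block around (343,227). The bar's long leg runs from about (330,198) down to the corner at about (321,252), and the short leg ends at about (349,257). I'll fit the L outline next.

```bash
cat > fit.py <<'E'
import numpy as np,cv2
from scipy.optimize import minimize
def L(p):  # bar outline in bar frame (origin at long_end, -x to corner, -y to short end)
    P=np.array([[8,8],[-148,8],[-148,-75],[-132,-75],[-132,-8],[8,-8]],float)
    c,s=np.cos(p[2]),np.sin(p[2]); return P@np.array([[c,s],[-s,c]])+p[:2]
def proj(d,xy,z):
    T=d["extrinsics"]; q=np.c_[xy,np.full(len(xy),z)]@T[:3,:3].T+T[:3,3]
    return np.c_[d["fx"]*q[:,0]/q[:,2]+d["cx"],d["fy"]*q[:,1]/q[:,2]+d["cy"]]
def unproj(d,u,v,z):
    T=d["extrinsics"];R=T[:3,:3];o=-R.T@T[:3,3]
    r=R.T@[(u-d["cx"])/d["fx"],(v-d["cy"])/d["fy"],1]; return (o+r*(z-o[2])/r[2])[:2]
def cost(p,ds,z=56):
    c=0
    for d in ds:
        g=d["g"]; H=d["win"]
        S=8
        q=(proj(d,L(p),z)-[H[0],H[1]]+.5)*S-.5
        m=np.zeros(((H[3]-H[1])*S,(H[2]-H[0])*S),np.uint8); cv2.fillPoly(m,[np.round(q).astype(int)],255)
        m=cv2.resize(m,None,fx=1/S,fy=1/S,interpolation=cv2.INTER_AREA).astype(float)/255
        I=g[H[1]:H[3],H[0]:H[2]]; w=(m>0)|d["near"](m)
        c-=np.corrcoef(m[w],I[w])[0,1]
    return c
def load(n,win):
    d=dict(np.load(n)); d["g"]=d["pixels"].astype(float).mean(2); d["win"]=win
    d["near"]=lambda m:cv2.dilate((m>0).astype(np.uint8),np.ones((5,5)))>0
    return d
E
python3 - <<'E'
from fit import *
t=load("top0.npz",(300,175,390,280)); s=load("scene0.npz",(215,190,330,280))
le=unproj(t,329,201,56); co=unproj(t,321.5,253,56); a=np.arctan2(*(le-co)[::-1]); print(le,co,a)
R={}
for n,ds in(("top",[t]),("scene",[s]),("both",[t,s])):
    r=min((minimize(cost,[*(le+[dx,dy]),a],args=(ds,),method="Nelder-Mead",options=dict(initial_simplex=np.array([*(le+[dx,dy]),a])+np.array([[0,0,0],[6,0,0],[0,6,0],[0,0,.06]]))) for dx in(-5,5) for dy in (-5,5)),key=lambda r:r.fun)
    print(n,r.x,r.fun); R[n]=r.x
p=R["both"]; np.save("p.npy",p)
ims=[]
for d in(t,s):
    H=d["win"];k=5;im=cv2.resize(d["pixels"][H[1]:H[3],H[0]:H[2],::-1],None,fx=k,fy=k,interpolation=cv2.INTER_NEAREST)
    for n,c in(("both",(0,0,255)),):
        cv2.polylines(im,[np.round((proj(d,L(R[n]),56)-H[:2]+.5)*k).astype(int)],True,c,1)
    ims.append(im[:440,:390] if d is s else im[:,:400])
h=max(i.shape[0] for i in ims)
cv2.imwrite("pics/fit.png",np.hstack([cv2.copyMakeBorder(i,0,h-i.shape[0],0,0,0) for i in ims]))
# heights from depth
for d in(t,s):
    for x,y in((0,0),(-45,0),(-93,0),(-140,0),(-140,-33),(-140,-67),(-93,25)):
        c,sn=np.cos(p[2]),np.sin(p[2]);X=p[:2]+[c*x-sn*y,sn*x+c*y]
        u,v=proj(d,X[None],56)[0];u,v=int(round(u)),int(round(v));Z=d["range_z"][v,u]
        T=d["extrinsics"];q=np.array([(u-d["cx"])/d["fx"]*Z,(v-d["cy"])/d["fy"]*Z,Z]);print((x,y),X.round(1),(T[:3,:3].T@(q-T[:3,3])).round(1))
E
```

```text
[600.25080019 -45.29514704] [456.38366678 -26.04286338] -0.1330295574979022
top [ 5.99354210e+02 -4.61630627e+01 -1.51863442e-01] -0.9133812364582187
scene [ 6.01505671e+02 -4.70239088e+01 -1.52778125e-01] -0.6232134958076583
both [ 5.99598068e+02 -4.65198018e+01 -1.54227738e-01] -1.5319964808074569
(0, 0) [599.6 -46.5] [599.5 -45.2  62.8]
(-45, 0) [555.1 -39.6] [555.9 -40.2  52.7]
(-93, 0) [507.7 -32.2] [508.5 -32.4  56. ]
(-140, 0) [461.3 -25. ] [461.8 -24.6  56.9]
(-140, -33) [456.2 -57.6] [456.8 -57.6  55. ]
(-140, -67) [451.  -91.2] [451.8 -90.4  58.5]
(-93, 25) [511.5  -7.5] [ 5.133e+02 -6.900e+00  2.000e-01]
(0, 0) [599.6 -46.5] [594.8 -43.8  53.4]
(-45, 0) [555.1 -39.6] [553.1 -37.9  55. ]
(-93, 0) [507.7 -32.2] [504.5 -30.9  54. ]
(-140, 0) [461.3 -25. ] [464.8 -26.5  56.9]
(-140, -33) [456.2 -57.6] [454.8 -56.2  54. ]
(-140, -67) [451.  -91.2] [449.8 -91.6  56.3]
(-93, 25) [511.5  -7.5] [442.   48.3  -2.5]
```

View pics/fit.png

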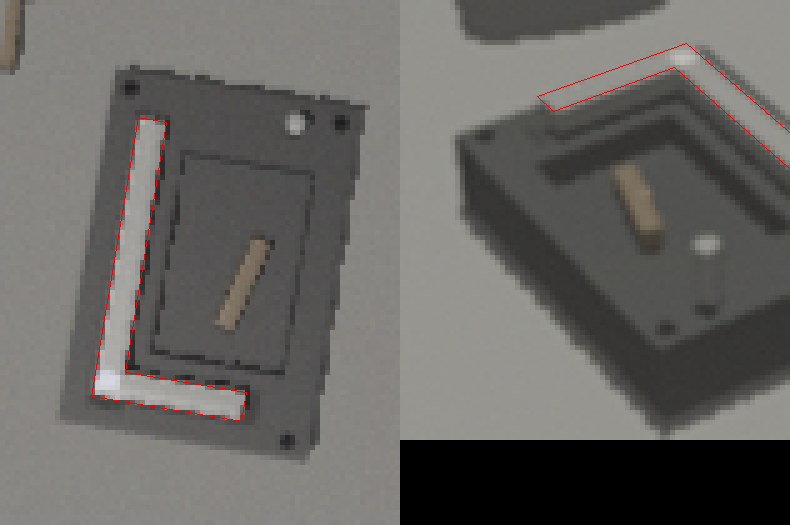

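{"api": "jog_arm", "payload": {
  "travel": [
    [0.05,-0.09,0],
    [0.1,-0.18,0],
    [0.15,-0.27,0],
    [0.2,-0.36,0],
    [0.25,-0.45,0],
    [0.3,-0.54,0],
    [0.35,-0.63,0],
    [0.4,-0.72,0],
    [0.43,-0.77,0],
    [0.43,-0.77,0]
  ],
  "dr": [
    [0,0,0.02],
    [0,0,0.04],
    [0,0,0.06],
    [0,0,0.08],
    [0,0,0.1],
    [0,0,0.12],
    [0,0,0.14],
    [0,0,0.16],
    [0,0,0.174],
    [0,0,0.174]
  ],
  "hand": -1
}}

```text
t: 1.1
ee_pos: [430.3, 258.8, 221.8]
orientation: [2.386, 2.042, -0.003]
ft_force: [-0.3, -1.0, -0.1]
width: 11.3
```

```bash
cat > st.py <<'E'
from workcell import telemetry
import numpy as np
from scipy.spatial.transform import Rotation as R
from fit import *
p=np.array([599.4,-46.3,-.153]); c,s=np.cos(p[2]),np.sin(p[2])
o=telemetry.get_obs(); e=o["ee_pos"]; d=e[:2]-p[:2]; M=R.from_rotvec(o["orientation"]).as_matrix()
print("t",o["t"],"ee",e.round(2),"q",o["qpos"].round(3),"F",o["ft_force"].round(2),"w",round(o["width"],1))
print("in bar frame",(c*d[0]+s*d[1]).round(2),(-s*d[0]+c*d[1]).round(2),"toolz",M[:,2].round(4),"yaw x",np.arctan2(M[1,0],M[0,0]).round(4))
for x,y in((0,0),(-45,0),(-93,0),(-140,0),(-140,-33),(-140,-67)):
    X=p[:2]+[c*x-s*y,s*x+c*y]; print((x,y),X.round(1),"travel",((X-e[:2])/400).round(4), "z50:",((51-e[2])/400).round(4))
E
python3 st.py; python3 st.py|head -1
```

```text
t 1.1 ee [430.25 258.8  221.81] q [ 0.519  0.245  1.897 -0.002  1.001 -0.896] F [-0.25 -1.   -0.07] w 11.3
in bar frame -213.67 275.76 toolz [-5.0e-04 -1.9e-03 -1.0e+00] yaw x 1.4161
(0, 0) [599.4 -46.3] travel [ 0.4229 -0.7628] z50: -0.427
(-45, 0) [554.9 -39.4] travel [ 0.3117 -0.7456] z50: -0.427
(-93, 0) [507.5 -32.1] travel [ 0.1931 -0.7273] z50: -0.427
(-140, 0) [461. -25.] travel [ 0.077  -0.7094] z50: -0.427
(-140, -33) [456.  -57.6] travel [ 0.0644 -0.7909] z50: -0.427
(-140, -67) [450.8 -91.2] travel [ 0.0514 -0.875 ] z50: -0.427
t 1.1 ee [430.25 258.8  221.81] q [ 0.519  0.245  1.897 -0.002  1.001 -0.896] F [-0.25 -1.   -0.07] w 11.3
```

{"api": "jog_arm", "payload": {
  "travel": [
    [0.05,-0.09,0],
    [0.1,-0.18,0],
    [0.15,-0.27,0],
    [0.2,-0.36,0],
    [0.25,-0.45,-0.04],
    [0.3,-0.54,-0.09],
    [0.35,-0.63,-0.15],
    [0.4,-0.72,-0.21],
    [0.423,-0.763,-0.27],
    [0.423,-0.763,-0.28]
  ],
  "dr": [
    [0,0,0],
    [0,0,0],
    [0,0,0],
    [0,0,0],
    [0,0,0],
    [0,0,0],
    [0,0,0],
    [0,0,0],
    [0,0,0],
    [0,0,0]
  ],
  "hand": -1
}}

```text
t: 2.1
ee_pos: [598.7, -47.3, 106.7]
orientation: [-2.388, -2.039, 0.007]
ft_force: [-0.6, 0.7, -0.8]
width: 0.5
```

{"api": "jog_arm", "payload": {
  "travel": [
    [0,0,-0.02],
    [0,0,-0.04],
    [0,0,-0.06],
    [0,0,-0.08],
    [0,0,-0.08],
    [0,0,-0.08],
    [0,0,-0.08],
    [0,0,-0.08],
    [0,0,-0.08],
    [0,0,-0.08]
  ],
  "dr": [
    [0,0,0],
    [0,0,0],
    [0,0,0],
    [0,0,0],
    [0,0,0],
    [0,0,0],
    [0,0,0],
    [0,0,0],
    [0,0,0],
    [0,0,0]
  ]
}}

```text
t: 3.1
ee_pos: [598.9, -47.4, 74.9]
orientation: [-2.388, -2.039, 0.007]
ft_force: [-0.2, -0.9, -0.1]
width: 0.5
```

```bash
python3 st.py
python3 - <<'E'
from workcell import imaging
from fit import *
ims=[]
for n,H in(("top",(290,175,370,280)),("scene",(240,150,340,255))):
    d=imaging.get_image(n); np.savez(n+"1.npz",**d)
    ims.append(cv2.resize(d["pixels"][H[1]:H[3],H[0]:H[2],::-1],None,fx=4,fy=4,interpolation=cv2.INTER_NEAREST))
cv2.imwrite("pics/near.png",np.hstack(ims))
E
python3 st.py|head -2
```

```text
t 3.1 ee [598.9  -47.35  74.93] q [-0.098  0.588  1.764 -0.003  0.794 -1.509] F [-0.17 -0.86 -0.13] w 0.5
in bar frame -0.34 -1.12 toolz [-0.0042 -0.0015 -1.    ] yaw x 1.4133
(0, 0) [599.4 -46.3] travel [0.0013 0.0026] z50: -0.0598
(-45, 0) [554.9 -39.4] travel [-0.1099  0.0198] z50: -0.0598
(-93, 0) [507.5 -32.1] travel [-0.2285  0.0381] z50: -0.0598
(-140, 0) [461. -25.] travel [-0.3447  0.056 ] z50: -0.0598
(-140, -33) [456.  -57.6] travel [-0.3572 -0.0256] z50: -0.0598
(-140, -67) [450.8 -91.2] travel [-0.3702 -0.1096] z50: -0.0598
t 3.2 ee [598.79 -47.36  74.8 ] q [-0.098  0.588  1.765 -0.003  0.794 -1.509] F [0.05 0.45 0.56] w 0.3
in bar frame -0.44 -1.14 toolz [-0.0044 -0.0015 -1.    ] yaw x 1.4133
```

View pics/near.png

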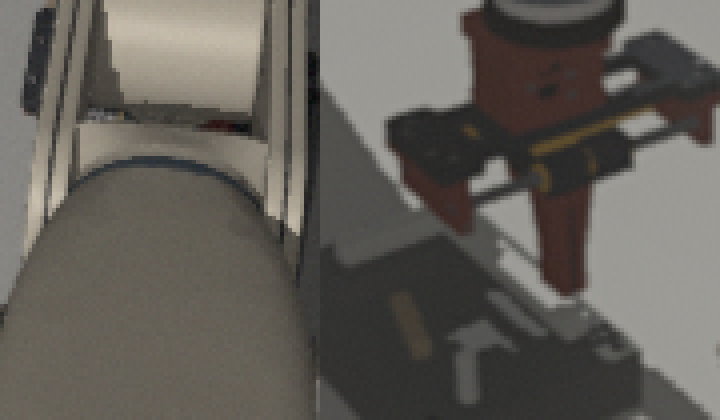

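The tip hangs over the bar's free end: it's at crop (565,293), which is scene pixel (301,223). I'll check the scene calibration against the TCP.

Run:
```python
from fit import *
s=load("scene1.npz",(0,0,1,1))
for dz in(0,5): print(proj(s,np.array([[598.8,-47.4]]),75+dz))
# footprint of closed tips: 27 x 20
c,sn=np.cos(1.413),np.sin(1.413)
P=np.array([[13.5,10],[13.5,-10],[-13.5,-10],[-13.5,10]])@np.array([[c,sn],[-sn,c]])+[598.8,-47.4]
print(proj(s,P,75))
H=(270,185,340,255);im=cv2.resize(s["pixels"][H[1]:H[3],H[0]:H[2],::-1],None,fx=8,fy=8,interpolation=cv2.INTER_NEAREST)
for xy,z,col in((P,75,(0,255,0)),(L([599.4,-46.3,-.153]),56,(0,0,255))):
    cv2.polylines(im,[np.round((proj(s,xy,z)-H[:2]+.5)*8).astype(int)],True,col,1)
cv2.imwrite("pics/chk.png",im)
```

```text
[[300.71057247 220.54736872]]
[[300.64520863 218.71763529]]
[[303.31826364 216.55076915]
 [308.16064957 220.64061056]
 [298.04013246 224.64013843]
 [293.27031368 220.45424976]]
```

View pics/chk.png

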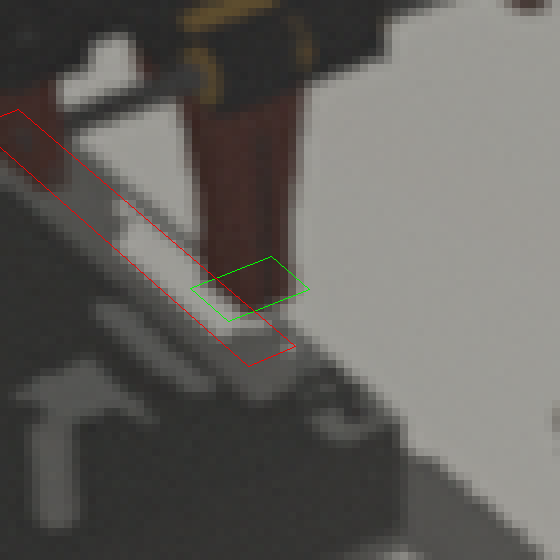

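{"api": "jog_arm", "payload": {
  "travel": [
    [0.0012,0.0028,-0.015],
    [0.0012,0.0028,-0.028],
    [0.0012,0.0028,-0.036],
    [0.0012,0.0028,-0.042],
    [0.0012,0.0028,-0.047],
    [0.0012,0.0028,-0.051],
    [0.0012,0.0028,-0.055],
    [0.0012,0.0028,-0.0575],
    [0.0012,0.0028,-0.0575],
    [0.0012,0.0028,-0.0575]
  ],
  "dr": [
    [0,0,0],
    [0,0,0],
    [0,0,0],
    [0,0,0],
    [0,0,0],
    [0,0,0],
    [0,0,0],
    [0,0,0],
    [0,0,0],
    [0,0,0]
  ]
}}

```text
t: 4.2
ee_pos: [599.2, -46.2, 51.9]
orientation: [-2.388, -2.039, 0.007]
ft_force: [-2.2, -0.4, 2.5]
width: 0.7
```

```bash
python3 st.py
python3 - <<'E'
from workcell import imaging,telemetry
import numpy as np
F=[]
for i in range(5): imaging.get_image("scene"); o=telemetry.get_obs(); F.append([*o["ft_force"],*o["ee_pos"]])
print(np.round(F,2),np.mean(F,0))
E
```

```text
t 4.2 ee [599.18 -46.21  51.89] q [-0.096  0.624  1.769 -0.003  0.753 -1.507] F [-2.18 -0.39  2.51] w 0.7
in bar frame -0.24 0.06 toolz [-0.0046 -0.0015 -1.    ] yaw x 1.4133
(0, 0) [599.4 -46.3] travel [ 0.0006 -0.0002] z50: -0.0022
(-45, 0) [554.9 -39.4] travel [-0.1106  0.0169] z50: -0.0022
(-93, 0) [507.5 -32.1] travel [-0.2292  0.0352] z50: -0.0022
(-140, 0) [461. -25.] travel [-0.3453  0.0531] z50: -0.0022
(-140, -33) [456.  -57.6] travel [-0.3579 -0.0284] z50: -0.0022
(-140, -67) [450.8 -91.2] travel [-0.3709 -0.1124] z50: -0.0022
[[-1.8900e+00 -5.0000e-01  3.1300e+00  5.9921e+02 -4.6250e+01  5.1910e+01]
 [-1.6000e+00  1.0200e+00  2.9800e+00  5.9926e+02 -4.6230e+01  5.1920e+01]
 [-2.5100e+00 -3.4000e-01  3.3300e+00  5.9924e+02 -4.6220e+01  5.1890e+01]
 [-2.3500e+00  7.2000e-01  2.1400e+00  5.9927e+02 -4.6240e+01  5.1910e+01]
 [-2.6300e+00  5.0000e-01  2.8000e+00  5.9928e+02 -4.6210e+01  5.1900e+01]] [-2.19913487e+00  2.81917263e-01  2.87723174e+00  5.99252724e+02
 -4.62298132e+01  5.19067349e+01]
```

Contact is good at about 4.5 mm in (2.9 N). I'll stroke now.

{"api": "jog_arm", "payload": {
  "travel": [
    [-0.006,0.001,-0.001],
    [-0.018,0.0027,-0.002],
    [-0.03,0.0046,-0.002],
    [-0.042,0.0064,-0.002],
    [-0.054,0.0082,-0.002],
    [-0.066,0.0101,-0.002],
    [-0.078,0.0119,-0.002],
    [-0.09,0.0138,-0.002],
    [-0.102,0.0156,-0.002],
    [-0.1106,0.0169,-0.002]
  ],
  "dr": [
    [0,0,0],
    [0,0,0],
    [0,0,0],
    [0,0,0],
    [0,0,0],
    [0,0,0],
    [0,0,0],
    [0,0,0],
    [0,0,0],
    [0,0,0]
  ]
}}

```text
t: 5.45
ee_pos: [554.5, -39.4, 51.1]
orientation: [-2.388, -2.039, 0.007]
ft_force: [1.8, 0.0, 2.2]
width: 0.3
```

```bash
python3 st.py
```

```text
t 5.45 ee [554.51 -39.38  51.09] q [-0.091  0.579  1.872 -0.003  0.695 -1.502] F [1.77 0.04 2.19] w 0.3
in bar frame -45.42 -0.01 toolz [-0.0046 -0.0015 -1.    ] yaw x 1.4133
(0, 0) [599.4 -46.3] travel [ 0.1122 -0.0173] z50: -0.0002
(-45, 0) [554.9 -39.4] travel [ 0.001  -0.0001] z50: -0.0002
(-93, 0) [507.5 -32.1] travel [-0.1176  0.0181] z50: -0.0002
(-140, 0) [461. -25.] travel [-0.2337  0.0361] z50: -0.0002
(-140, -33) [456.  -57.6] travel [-0.2463 -0.0455] z50: -0.0002
(-140, -67) [450.8 -91.2] travel [-0.2592 -0.1295] z50: -0.0002
```

{"api": "jog_arm", "payload": {
  "travel": [
    [-0.008,0.0012,-0.0005],
    [-0.02,0.0031,-0.0005],
    [-0.032,0.0049,-0.0005],
    [-0.044,0.0068,-0.0005],
    [-0.056,0.0086,-0.0005],
    [-0.068,0.0105,-0.0005],
    [-0.08,0.0123,-0.0005],
    [-0.092,0.0142,-0.0005],
    [-0.105,0.0162,-0.0005],
    [-0.1176,0.0181,-0.0005]
  ],
  "dr": [
    [0,0,0],
    [0,0,0],
    [0,0,0],
    [0,0,0],
    [0,0,0],
    [0,0,0],
    [0,0,0],
    [0,0,0],
    [0,0,0],
    [0,0,0]
  ]
}}

```text
t: 6.45
ee_pos: [507.0, -32.1, 50.9]
orientation: [-2.388, -2.039, 0.007]
ft_force: [1.3, -0.4, 2.4]
width: 0.5
```

```bash
python3 st.py
```

```text
t 6.45 ee [507.05 -32.07  50.86] q [-0.085  0.532  1.978 -0.003  0.636 -1.496] F [ 1.32 -0.42  2.38] w 0.5
in bar frame -93.44 -0.01 toolz [-0.0046 -0.0015 -1.    ] yaw x 1.4133
(0, 0) [599.4 -46.3] travel [ 0.2309 -0.0356] z50: 0.0004
(-45, 0) [554.9 -39.4] travel [ 0.1197 -0.0184] z50: 0.0004
(-93, 0) [507.5 -32.1] travel [ 0.0011 -0.0001] z50: 0.0004
(-140, 0) [461. -25.] travel [-0.115   0.0178] z50: 0.0004
(-140, -33) [456.  -57.6] travel [-0.1276 -0.0638] z50: 0.0004
(-140, -67) [450.8 -91.2] travel [-0.1406 -0.1478] z50: 0.0004
```

{"api": "jog_arm", "payload": {
  "travel": [
    [-0.008,0.0012,0],
    [-0.021,0.0032,0],
    [-0.034,0.0053,0],
    [-0.047,0.0073,0],
    [-0.06,0.0093,0],
    [-0.073,0.0113,0],
    [-0.086,0.0133,0],
    [-0.099,0.0153,0],
    [-0.115,0.0178,0],
    [-0.115,0.0178,0]
  ],
  "dr": [
    [0,0,0],
    [0,0,0],
    [0,0,0],
    [0,0,0],
    [0,0,0],
    [0,0,0],
    [0,0,0],
    [0,0,0],
    [0,0,0],
    [0,0,0]
  ]
}}

```text
t: 7.45
ee_pos: [459.3, -24.7, 50.7]
orientation: [-2.387, -2.038, 0.009]
ft_force: [-2.0, 1.3, 2.8]
width: 0.3
```

```bash
python3 st.py
```

```text
t 7.45 ee [459.35 -24.74  50.66] q [-0.078  0.488  2.08  -0.003  0.58  -1.489] F [-2.05  1.28  2.83] w 0.3
in bar frame -141.7 -0.03 toolz [-0.0068 -0.0013 -1.    ] yaw x 1.4133
(0, 0) [599.4 -46.3] travel [ 0.3501 -0.0539] z50: 0.0009
(-45, 0) [554.9 -39.4] travel [ 0.239  -0.0368] z50: 0.0009
(-93, 0) [507.5 -32.1] travel [ 0.1204 -0.0185] z50: 0.0009
(-140, 0) [461. -25.] travel [ 0.0042 -0.0006] z50: 0.0009
(-140, -33) [456.  -57.6] travel [-0.0083 -0.0821] z50: 0.0009
(-140, -67) [450.8 -91.2] travel [-0.0213 -0.1661] z50: 0.0009
```

{"api": "jog_arm", "payload": {
  "travel": [
    [0.003,-0.006,0],
    [0.0022,-0.0135,0],
    [0.001,-0.022,0],
    [-0.0003,-0.031,0],
    [-0.0016,-0.04,0],
    [-0.003,-0.049,0],
    [-0.0044,-0.058,0],
    [-0.0058,-0.067,0],
    [-0.0071,-0.0755,0],
    [-0.0083,-0.0821,0]
  ],
  "dr": [
    [0,0,0],
    [0,0,0],
    [0,0,0],
    [0,0,0],
    [0,0,0],
    [0,0,0],
    [0,0,0],
    [0,0,0],
    [0,0,0],
    [0,0,0]
  ]
}}

```text
t: 8.45
ee_pos: [456.0, -57.9, 50.7]
orientation: [-2.387, -2.037, 0.009]
ft_force: [-0.2, 2.9, 2.0]
width: 0.7
```

```bash
python3 st.py
```

```text
t 8.45 ee [455.97 -57.89  50.68] q [-0.151  0.488  2.081 -0.004  0.579 -1.56 ] F [-0.19  2.92  1.99] w 0.7
in bar frame -139.99 -33.32 toolz [-0.0068 -0.0012 -1.    ] yaw x 1.4132
(0, 0) [599.4 -46.3] travel [0.3586 0.029 ] z50: 0.0008
(-45, 0) [554.9 -39.4] travel [0.2474 0.0461] z50: 0.0008
(-93, 0) [507.5 -32.1] travel [0.1288 0.0644] z50: 0.0008
(-140, 0) [461. -25.] travel [0.0127 0.0823] z50: 0.0008
(-140, -33) [456.  -57.6] travel [0.0001 0.0008] z50: 0.0008
(-140, -67) [450.8 -91.2] travel [-0.0129 -0.0832] z50: 0.0008
```

{"api": "jog_arm", "payload": {
  "travel": [
    [-0.001,-0.007,0],
    [-0.0025,-0.016,0],
    [-0.004,-0.026,0],
    [-0.0056,-0.036,0],
    [-0.0071,-0.046,0],
    [-0.0087,-0.056,0],
    [-0.0102,-0.066,0],
    [-0.0118,-0.076,0],
    [-0.0129,-0.0832,0],
    [-0.0129,-0.0832,0]
  ],
  "dr": [
    [0,0,0],
    [0,0,0],
    [0,0,0],
    [0,0,0],
    [0,0,0],
    [0,0,0],
    [0,0,0],
    [0,0,0],
    [0,0,0],
    [0,0,0]
  ]
}}

```text
t: 9.45
ee_pos: [450.7, -91.7, 50.7]
orientation: [-2.387, -2.037, 0.01]
ft_force: [0.7, -2.4, 3.4]
width: 0.6
```

```bash
python3 st.py|head -2
```

```text
t 9.45 ee [450.69 -91.72  50.68] q [-0.225  0.488  2.081 -0.006  0.579 -1.633] F [ 0.67 -2.38  3.44] w 0.6
in bar frame -140.05 -67.55 toolz [-0.0069 -0.0016 -1.    ] yaw x 1.4131
```

The stroke reached the end point within 1 mm. Next I'll lift straight up, then back away to clear the view.

{"api": "jog_arm", "payload": {
  "travel": [
    [0,0,0.01],
    [0,0,0.03],
    [0,0,0.06],
    [0,0,0.1],
    [0,0,0.15],
    [0,0,0.2],
    [0,0,0.25],
    [0,0,0.3],
    [0,0,0.33],
    [0,0,0.33]
  ],
  "dr": [
    [0,0,0],
    [0,0,0],
    [0,0,0],
    [0,0,0],
    [0,0,0],
    [0,0,0],
    [0,0,0],
    [0,0,0],
    [0,0,0],
    [0,0,0]
  ]
}}

```text
t: 10.45
ee_pos: [451.7, -91.9, 184.6]
orientation: [-2.389, -2.039, 0.007]
ft_force: [0.9, -0.3, -0.2]
width: 0.0
```

{"api": "jog_arm", "payload": {
  "travel": [
    [0,0.08,0.02],
    [0,0.18,0.04],
    [0,0.28,0.06],
    [0,0.38,0.06],
    [0,0.48,0.06],
    [0,0.58,0.06],
    [0,0.68,0.06],
    [0,0.75,0.06],
    [0,0.75,0.06],
    [0,0.75,0.06]
  ],
  "dr": [
    [0,0,0],
    [0,0,0],
    [0,0,0],
    [0,0,0],
    [0,0,0],
    [0,0,0],
    [0,0,0],
    [0,0,0],
    [0,0,0],
    [0,0,0]
  ]
}}

```text
t: 11.45
ee_pos: [450.9, 208.1, 207.7]
orientation: [-2.387, -2.041, 0.01]
ft_force: [-0.2, -1.0, 0.5]
width: 0.3
```

```bash
python3 st.py|head -1
python3 - <<'E'
from workcell import imaging
from fit import *
ims=[]
for n,H in(("top",(300,175,390,280)),("scene",(215,190,330,280))):
    d=imaging.get_image(n); np.savez(n+"2.npz",**d); a=np.load(n+"0.npz")
    ims.append(cv2.resize(d["pixels"][H[1]:H[3],H[0]:H[2],::-1],None,fx=4,fy=4,interpolation=cv2.INTER_NEAREST)[:360])
    dd=d["range_z"][H[1]:H[3],H[0]:H[2]]-a["range_z"][H[1]:H[3],H[0]:H[2]]
    if n=="top":
        m=np.zeros((400,640),np.uint8);cv2.fillPoly(m,[np.round(proj(d,L([599.4,-46.3,-.153]),56)).astype(int)],1);m=cv2.erode(m,np.ones((3,3)))>0
        print("bar mean depth change mm",(d["range_z"]-a["range_z"])[m].mean(),m.sum())
    print(n,"mean abs pix diff",np.abs(d["pixels"].astype(int)-a["pixels"])[H[1]:H[3],H[0]:H[2]].mean())
cv2.imwrite("pics/end.png",np.hstack(ims))
E
```

```text
t 11.45 ee [450.9  208.1  207.66] q [ 4.090e-01  2.580e-01  1.918e+00 -1.000e-03  9.720e-01 -1.005e+00] F [-0.25 -0.98  0.51] w 0.3
bar mean depth change mm 6.838519 350
top mean abs pix diff 16.633227513227514
scene mean abs pix diff 15.5773268921095
```

View pics/end.png

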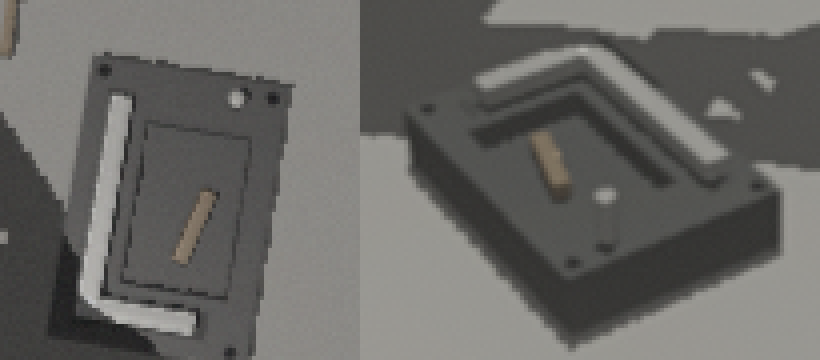

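The stone and dowel haven't moved, and the bar looks raised. But the mean depth change of 6.8 mm doesn't fit that, so I'll check it robustly.

Run:
```python
from fit import *
from workcell import imaging
pp=[599.4,-46.3,-.153]
def strip(x0,x1,y0,y1):
    c,s=np.cos(pp[2]),np.sin(pp[2]); return np.array([[x0,y0],[x1,y0],[x1,y1],[x0,y1]])@np.array([[c,s],[-s,c]])+pp[:2]
for n in("top","scene"):
    new=imaging.get_image(n)
    for nm,P,z in(("long",strip(-130,0,-5,5),56),("short",strip(-145,-135,-70,-10),56),("block land -x",strip(-130,-10,-117,-107),40),("pocket",strip(-115,-40,-95,-85),25)):
        r=[]
        for d in(np.load(n+"0.npz"),np.load(n+"2.npz"),new):
            m=np.zeros((400,640),np.uint8);cv2.fillPoly(m,[np.round(proj(d,P,z)).astype(int)],1)
            v,u=np.nonzero((m>0)&(d["range_z"]>0));Z=d["range_z"][v,u];T=d["extrinsics"]
            q=np.c_[(u-d["cx"])/d["fx"]*Z,(v-d["cy"])/d["fy"]*Z,Z]; h=((q-T[:3,3])@T[:3,:3])[:,2]
            r.append((round(float(np.median(h)),1),round(float(h.mean()),1),(m>0).sum()-len(h)))
        print(n,nm,r)
```

```text
top long [(56.6, 56.5, np.int64(0)), (56.4, 56.5, np.int64(1)), (56.4, 56.5, np.int64(0))]
top short [(56.3, 56.4, np.int64(2)), (56.4, 56.5, np.int64(0)), (56.2, 56.4, np.int64(1))]
top block land -x [(39.7, 33.1, np.int64(4)), (39.9, 32.9, np.int64(1)), (40.5, 33.3, np.int64(0))]
top pocket [(25.9, 26.0, np.int64(1)), (25.4, 25.5, np.int64(1)), (25.4, 25.6, np.int64(1))]
scene long [(54.1, 54.2, np.int64(1)), (54.3, 54.4, np.int64(0)), (54.6, 54.6, np.int64(1))]
scene short [(54.3, 50.0, np.int64(0)), (54.1, 49.7, np.int64(1)), (54.5, 50.0, np.int64(0))]
scene block land -x [(37.8, 37.1, np.int64(4)), (37.7, 36.9, np.int64(1)), (37.8, 37.1, np.int64(2))]
scene pocket [(38.6, 37.4, np.int64(0)), (38.2, 37.2, np.int64(0)), (38.3, 37.2, np.int64(0))]
```

The bar is back fully out. The 6.8 mm came from missing depth pixels.

```bash
python3 -c "
from workcell import ticket; print(ticket.close_job())"
```

```text
the job is handed in; nothing more can be done
None
```

The stripper bar moves freely. I stroked it with the closed fingertips from the long leg's free end, round the corner to the short leg's free end, then lifted off, and it sprang back out. The job is handed in and took about 12 s of the 48 s allowed.

- **Stroke:** at every check the bar was 4–5.5 mm in, judged by tip height, with an upward force of 2–3.4 N. The stop is at 12 mm. The start and end points were within 1 mm of target. At the corner the tip ran 1.7 mm past along the leg, still on the bar, and I corrected it on the next move. I only had readings at the end of each one-second move, not in between.
- **Bar after lift-off:** camera depth puts its top within 0.5 mm of its starting height on both legs, in both views. The top view gives about 56 mm. An earlier comparison gave a mean change of 6.8 mm, but that came from pixels with no depth reading.
- **Loose things:** in the last pictures the stone and dowel looked unmoved. I did not recheck the items out on the bench. The arm crossed the bench about 200 mm up and came down only over the bar.
- **Camera agreement:** the two cameras differ by about 2 mm in position and height, which is within their stated calibration.

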